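Load a fresh film roll into the wrap dispenser

TASK

Load the fresh roll of wrap from its carton into the film dispenser: put one end of its core into the blue sprung hub cup and push the cup back, lower the other end gently into the V cradle until the roll has settled level between the two, and only then let go of it. Then swing the blue keeper fully down over the core in the cradle, without ramming the roll into the dispenser or disturbing the jars, tin, ramekin and tongs standing about.

Things in the scene. Friction and masses are not known exactly. Their poses are not given: they have to be found in the camera images.
- roll: rigid pale blue-green film roll with an orange band, about 0.45 kg. Film 60 mm diameter, 214 mm long; 30 mm core 250 mm long, so an 18 mm stub at each end. Origin at its centre, own y along its axis; both ends alike, either may go to the hub. It starts lying in the carton (walls 18 mm high), axis about 37 mm above the table, between two low ridges that stop it rolling.
- dispenser: film dispenser, fixed to the table; steel base 180 x 330 x 13 mm. Origin under the base's centre; x to its back (away from the cutter rail), y to the side of the sprung hub, z up. The hub's bracket is at y +150 to +157 mm, 122 mm high; the cutter rail is 79 mm in front of the roll's axis, at most 66 mm high.
- roll_home (a point): where the roll's centre lies when home: on the dispenser's centre line, 80 mm above its underside, axes parallel to the dispenser's. The roll's axis is then along y and its core end touches the thrust plate.
- cradle (a point): middle of the open V cradle, at the height of the seated core's axis (80 mm); axes as the dispenser's; at dispenser y -118 mm. The V is 13 mm long along y, flanks 55 degrees steep, 40 mm wide at its top, which is 3 mm above this point. At its outer side stands a thrust plate: inner face at dispenser y -125 mm, top 80 mm high.
- hub_cup (a point): mouth centre of the blue hub cup, which opens towards the cradle. Mouth 46 mm wide, narrowing to a 37 mm bore; 11 mm deep. Its axis is 3.5 mm above roll_home, as the 30 mm core lies on the bore's floor. At rest the mouth is at dispenser y +108 mm, and cup bottom to thrust plate is 244 mm, 6 mm less than the roll: the roll goes in tilted, hub end low, pushing the cup back.
- hub (a joint): how far the hub cup is pushed back, m: 0 at rest, 0.020 at its stop, 0.006 with the roll home. Spring: 3.5 N at rest, 5.6 N at 0.006, 10.5 N at 0.020.
- keeper (a joint): angle of the keeper, rad: 0 shut (level over the core, 2 mm above it), about 1.6 upright, 2.0 fully open (leaning back); it starts open. It turns about dispenser y, is stiff enough to stay where it is left, and needs about 1 N at its tip. It cannot shut on a core that is not settled in the cradle.
- keeper_pivot (a point): the pivot of the keeper, at dispenser x +52, y -116, z 101 mm. The shut keeper runs from here 80 mm along dispenser -x; its arm is 8 mm thick and wide.
- keeper_tip (a point): middle of the thumb bar at the keeper's free end: 12 mm diameter, 44 mm long along dispenser y, standing outwards (dispenser -y) clear of the roll. 74 mm from the pivot's axis; at dispenser y -138 mm. Push it here, beside the roll: the film stands 5 mm higher than the shut keeper.
- spice_jar_red: spice jar with orange-red contents, 44 mm diameter, 99 mm tall, a bystander; origin under its centre
- spice_jar_green: spice jar with green contents, 44 mm diameter, 99 mm tall, a bystander; origin under its centre
- tin: low steel tin, 86 mm diameter, 40 mm tall, a bystander; origin under its centre
- ramekin: white ramekin, 69 mm diameter, 34 mm tall, a bystander; origin under its centre
- tongs: steel tongs lying at the left, 330 x 65 x 39 mm, a bystander; origin under the centre

How it is judged (in metres and radians):
On the way, in this order (a step that is already met when the one before it is completed fails the run):
1. the roll has pushed the hub cup back by more than 3 mm, while the keeper is open (value of joint hub above 0.003 m and contact force between roll and dispenser above 1 N and value of joint keeper above 0.6 rad), for 0.05 s.
2. the roll lies settled and let go between hub and cradle, the keeper still open (distance between roll and roll_home below 0.006 m and angle between the y axis of roll and the y axis of roll_home, either way round below 0.03 rad and contact force between the fingers and roll below 0.1 N and value of joint keeper above 0.6 rad), for 0.2 s.
3. the keeper is shut over the core (value of joint keeper below 0.1 rad), for 0.2 s.
At the end, for the whole second after the job is handed in: The roll is at rest within 6 mm of its home and parallel to it within 0.03 rad (1.7 degrees), the hub cup pushed back between 3 and 10 mm by it, and the keeper shut to within 0.1 rad (distance between roll and roll_home below 0.006 m and angle between the y axis of roll and the y axis of roll_home, either way round below 0.03 rad and value of joint hub between 0.003 and 0.01 m and value of joint keeper below 0.1 rad and linear speed of roll below 0.02 m/s); the robot touches nothing.
It fails at once if the roll is rammed into the dispenser with more than 60 N (contact force between roll and dispenser above 60 N).
It fails at once if the roll is let go over the dispenser while it is more than 8 mm from its home (dropped in, or let go before it has settled) (distance between roll and roll_home between 0.008 and 0.15 m and contact force between the fingers and roll below 0.1 N).
It fails at once if a bystander (jar, tin, ramekin, tongs) is moved by more than 30 mm (distance of any of spice_jar_red, spice_jar_green, tin, ramekin, tongs from where it was at the start of the episode above 0.03 m).
It also fails if it takes over 54 s, if anything falls off the work surface, if the arm or the gripper's body presses on something with over 40 N, if the wrist force passes 120 N, or if a joint passes its speed limit or range.

ROBOT

A 7-joint arm with a two-finger parallel gripper is mounted at the origin on a cart in front of the work surface, level with it; the furniture and walls round the work are solid. World frame = base frame: x ahead of the robot, y to its left, z up, the work surface at z = 0. Lengths are in mm, angles in rad, forces in N, time in s.
With the tool pointing down it reaches from about 425 to 950 mm from the base axis. Payload 4.7 kg.
Tool frame: the origin (TCP) lies at the very end of the fingers, on their centre line; the grasp point (between the pads) lies 19 mm behind it; z points along the fingers, y is the line along which they close (so a half turn about z gives the same grasp; the last joint's range is limited). The gripper opens to 87 mm and grips with 3 to 60 N. Pads are 19 mm wide; open, the fingers measure 117 mm over their backs; the gripper's body (75 mm by 190 mm) begins 51 mm behind the grasp point.
Start: joints at [1.165, 0.469, -0.049, 1.532, 0.024, 1.141, -0.082], TCP at [248.411, -627.647, 222.573] pointing down, gripper open.
Joint ranges: [-2.59, 2.59], [-0.33, 1.99], [-1.39, 1.29], [0.1, 2.45], [-1.04, 4.18], [0.21, 1.99], [-2.66, 2.66]. Speed limits (rad/s): [2.57, 2.57, 3.14, 3.14, 3.14, 3.14, 3.14].

INTERFACE

Orientations are given as a unit quaternion [x, y, z, w].
In Python, from plant import env, cams gives the robot as it stands.
- The arm moves only by the tool jog_arm, never from a script. Its argument "rows" is a list that holds one entry, the list of rows, each a list of 7 numbers: the opening, from 0 (shut) to 1 (fully open), then the shift along the tool's x, y, z in mm, then the turn, a rotation vector about the tool's x, y, z in degrees. In form: [[[grip, x, y, z, rx, ry, rz], ...]]. A call has 1 to 20 rows; each row is the pose to reach, as a shift and turn from the pose commanded when the call began, along the tool's axes at that moment; what a row does not reach only later rows make up. A row lasts 1/10 s, in which the tool goes at most 50 mm and 8.59 degrees, less where a joint would pass 70% of its speed; a pose out of reach is approached as far as the arm can. A call with a gripper value outside its range is refused whole. The fingers move at their own pace and stop on an object; the grip force is fixed at half the most. Time passes only in rows, so rows that repeat a pose let the fingers close. It gives the time, the measured TCP pose, the force, the opening and the grip force at its end, in the units of the state.
- env.get_obs(): the state, without advancing time (a new reading comes with each control period).
- cams.get_image(name): name is "scene" or "top" or "wrist"; returns the picture (384x512x3 uint8, blue, green, red); there is no depth.
- cams.calibration(name): a dict with "mtx" (3x3 intrinsics, pixels), "rvec" (rotation vector, rad) and "tvec" (3), from world to camera coordinates, as OpenCV has them. Camera axes: x right, y down, z forward; pixel columns grow to the right and rows downward; lengths in mm; the calibration is good to about 2 mm. A picture is of the moment at which its call begins: read the wrist's pose just before it. calibration takes no time and is no camera call; for the wrist camera it gives the pose at the moment of the call.
- env.finish_job(): hands the job in; it is judged then, once.
The state is a dict: "time_s": time; "q": joint angles; "joint_velocities": joint speeds; "joint_efforts": joint torques, N m; "ee_pos": TCP position; "tool_rot": TCP orientation; "force": force on the tool from outside, world axes, zero at the start; "wrist_torque": the same for the moment, N m; "gripper_width": finger opening in mm; "grasp_force": force on a finger pad.
Only numpy, scipy, OpenCV 4.12 (cv2) and the standard library are available. Lean on these libraries where they do the work, as an engineer would, in place of code of your own. Each camera call takes 0.05 s, during which the arm holds its last target. There are 200 camera calls.

## Working session

There is one attempt and no reset: what is moved stays moved. The work goes in short steps, Python scripts to look and compute and a tool call to move; the robot and the scene stay as the last step left them, time stands still between calls to the robot, and variables do not carry over. Pictures are saved under pics/ and viewed, at most 10 in all, crops included, and the job is handed in when it is done.

Besides the shell and the picture viewer there is one more tool, called in YAML: its name, and indented under it one key for each argument. jog_arm: Moves the arm, as the interface text tells. Its arguments: {"type":"object","properties":{"rows":{"type":"array","items":{"type":"array","items":{"type":"array","items":{"type":"number"}}}}},"required":["rows"]}

```bash
mkdir -p pics; ls; python3 - <<'E'
from plant import env,cams
import cv2
o=env.get_obs();print({k:o[k] for k in('time_s','ee_pos','tool_rot','gripper_width','force')})
for n in('scene','top'):
    cv2.imwrite(f'pics/{n}0.png',cams.get_image(n)); c=cams.calibration(n);print(n,c)
E
```

```text
pics
{'time_s': 0.0, 'ee_pos': array([ 248.16729886, -627.10223231,  221.49535463]), 'tool_rot': array([ 9.82302844e-01,  1.87297140e-01, -2.05262121e-04, -9.28935715e-04]), 'gripper_width': 87.12825730778722, 'force': array([0.0268777 , 0.28651428, 0.64492551])}
scene {'mtx': array([[355.33773025,   0.        , 256.44776238],
       [  0.        , 355.33773025, 191.89582426],
       [  0.        ,   0.        ,   1.        ]]), 'rvec': array([ 1.20118017, -2.24139967,  1.04309188]), 'tvec': array([450.03195379, 341.23249837, 978.10267523])}
top {'mtx': array([[477.83683666,   0.        , 251.04017399],
       [  0.        , 477.83683666, 191.25472113],
       [  0.        ,   0.        ,   1.        ]]), 'rvec': array([ 2.18353067, -2.1624186 ,  0.09649845]), 'tvec': array([ 151.87710035,  574.78771753, 1896.77865381])}
```

View pics/top0.png

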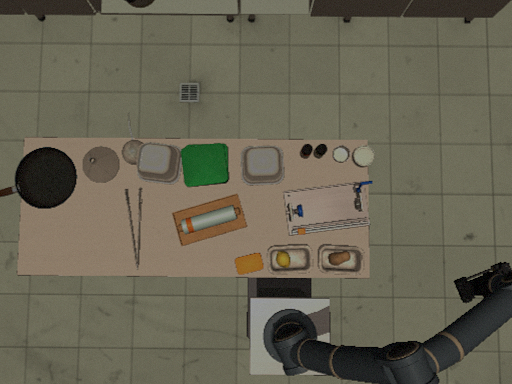

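View pics/scene0.png

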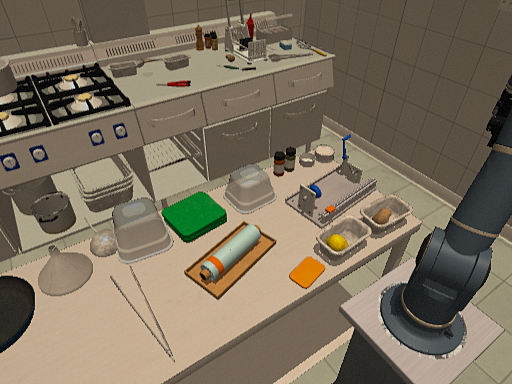

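Top picture: the roll lies at about (210,219), orange band at its left end. The dispenser is at about (327,208), with the hub left at (295,211) and the keeper right at (360,190). I'll enlarge both for measuring.

```bash
python3 - <<'E'
import cv2,numpy as np
t=cv2.imread('pics/top0.png');s=cv2.imread('pics/scene0.png')
f=lambda i,x,y,w,h,k:cv2.resize(i[y:y+h,x:x+w],None,fx=k,fy=k,interpolation=cv2.INTER_CUBIC)
cv2.imwrite('pics/c1.png',f(t,270,140,110,100,6)) if 0 else None
a=f(t,275,170,100,75,8);cv2.imwrite('pics/c1.png',a)
b=f(s,280,120,110,110,5); c=f(t,170,190,80,60,5)
im=np.zeros((550,800,3),np.uint8)
cr=f(s,180,130,200,150,4); cv2.imwrite('pics/c2.png',cr)
E
```

```text
(no output)
```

View pics/c1.png

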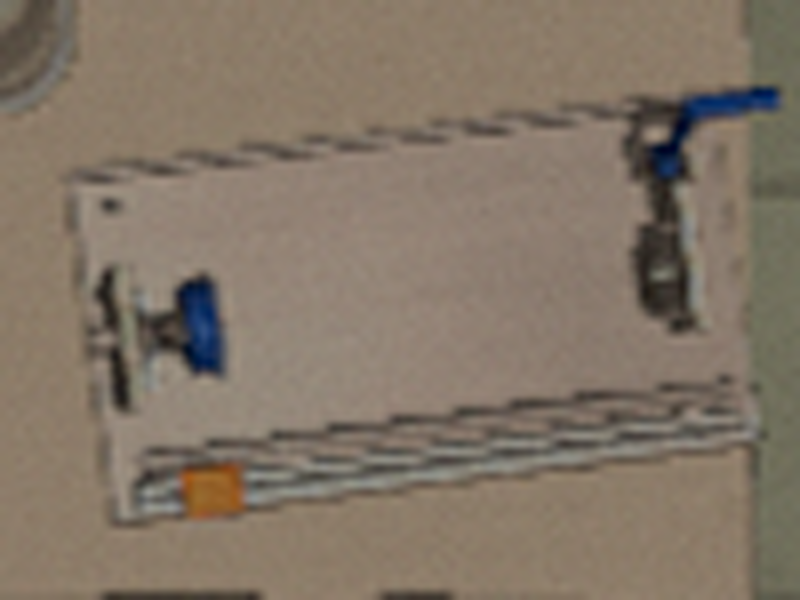

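View pics/c2.png

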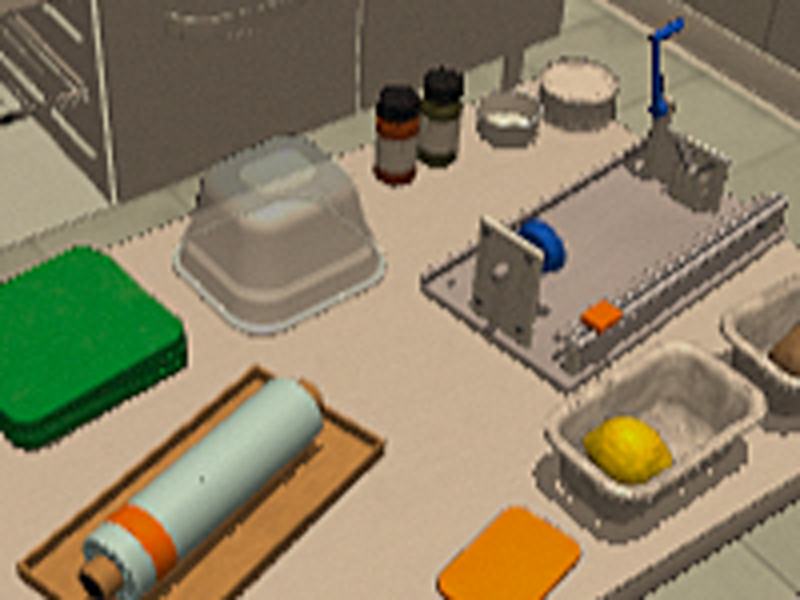

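c1 (top, ×8 from (275,170)) shows the base corners at (73,177) and (117,521), the cup mouth at (217,325), the cradle at (665,277) and the thumb bar at (690,105) to (778,98). c2 (scene, ×4 from (180,130)) shows the base corners at (423,284) and (569,386), the cup at (548,246), and the thumb bar at (657,38) to (680,23).

```bash
cat > h.py <<'E'
import numpy as np,cv2
from plant import env,cams
def proj(n,P):
    c=cams.calibration(n);return cv2.projectPoints(np.float64(P).reshape(-1,3),c['rvec'],c['tvec'],c['mtx'],None)[0].reshape(-1,2)
def ray(n,uv,z):
    c=cams.calibration(n);R=cv2.Rodrigues(c['rvec'])[0];C=-R.T@c['tvec'];d=R.T@np.linalg.inv(c['mtx'])@[uv[0],uv[1],1];return C+d*(z-C[2])/d[2]
def place(p,L):
    x,y,a=p;L=np.float64(L);return np.c_[x+np.cos(a)*L[:,0]-np.sin(a)*L[:,1],y+np.sin(a)*L[:,0]+np.cos(a)*L[:,1],L[:,2]]
E
python3 - <<'E'
from h import *
from scipy.optimize import least_squares
T=lambda u,v:(275+u/8,170+v/8);S=lambda u,v:(180+u/4,130+v/4)
top=[((90,165,13),T(73,177)),((-90,165,13),T(117,521)),((0,108,83.5),T(217,325)),((0,-118,83),T(665,277)),((83,-116,168),T(690,105)),((83,-160,168),T(778,98)),((0,153.5,122),T(116,338))]
sc=[((90,165,13),S(423,284)),((-90,165,13),S(569,386)),((83,-116,168),S(657,38)),((83,-160,168),S(680,23)),((0,108,83.5),S(551,247))]
def f(p,w=None):
    r=[]
    if w!='s': r+=list((proj('top',place(p,[a for a,_ in top]))-[b for _,b in top]).ravel()*4)
    if w!='t': r+=list((proj('scene',place(p,[a for a,_ in sc]))-[b for _,b in sc]).ravel()*3)
    return np.array(r)
for w in('t','s',None):
    s=least_squares(f,[600,-200,0.1],args=(w,),loss='soft_l1',x_scale=[100,100,.1],f_scale=4);print(w,s.x.round(3));
print(f(s.x).reshape(-1,2).round(1))
# roll
z=37
for n in('top','scene'):
    im=cv2.imread(f'pics/{n}0.png');hsv=cv2.cvtColor(im,cv2.COLOR_BGR2HSV)
    m=cv2.inRange(hsv,(70,15,80),(105,120,255))
    box=(175,190,75,55) if n=='top' else (190,215,85,75)
    M=np.zeros_like(m);x,y,w,h=box;M[y:y+h,x:x+w]=m[y:y+h,x:x+w]
    hsvb=cv2.inRange(hsv,(3,200,180),(12,255,255));M[y:y+h,x:x+w]|=hsvb[y:y+h,x:x+w]
    M=cv2.morphologyEx(M,cv2.MORPH_CLOSE,np.ones((5,5)));k,l,st,ce=cv2.connectedComponentsWithStats(M);i=1+st[1:,4].argmax()
    pts=np.argwhere(l==i)[:,::-1].astype(np.float32)
    r=cv2.minAreaRect(pts);B=cv2.boxPoints(r);print(n,r,ce[i])
    W=np.array([ray(n,b,z) for b in B]);print(W.round(0).tolist(),ray(n,r[0],z).round(1),ray(n,ce[i],z).round(1))
    e=W[1]-W[0];g=W[2]-W[1];L=e if np.hypot(*e[:2])>np.hypot(*g[:2]) else g
    print(np.hypot(*e[:2]),np.hypot(*g[:2]),np.degrees(np.arctan2(L[1],L[0])))
E
```

```text
t [ 5.02515e+02 -1.46989e+02  1.04000e-01]
s [ 5.00698e+02 -1.48439e+02  1.10000e-01]
None [ 5.01921e+02 -1.47714e+02  1.07000e-01]
[[-2.5 -1.5]
 [-6.   4.1]
 [-1.9  4. ]
 [ 5.   5.5]
 [ 0.2 -2.3]
 [ 3.1 -3.3]
 [ 5.2  0.1]
 [ 0.3 -2.7]
 [-0.3  1.7]
 [-3.5  0.1]
 [ 1.3 -0.2]
 [-3.9 -1. ]]Traceback (most recent call last):
  File "<stdin>", line 22, in <module>
ValueError: attempt to get argmax of an empty sequence
```

```bash
python3 - <<'E'
from h import *
z=37
for n,box,cu in(('top',(175,195,75,45),(205,220)),('scene',(190,215,85,75),(235,250))):
    im=cv2.imread(f'pics/{n}0.png');hsv=cv2.cvtColor(im,cv2.COLOR_BGR2HSV);h=hsv[cu[1],cu[0]];print(hsv[cu[1]-4:cu[1]+5:4,cu[0]])
    x,y,w,hh=box;H=hsv.astype(int)[y:y+hh,x:x+w]
    m=((H[...,0]>60)&(H[...,0]<110)&(H[...,2]>70)|((H[...,0]>=2)&(H[...,0]<13)&(H[...,1]>190)&(H[...,2]>150))).astype(np.uint8)
    m=cv2.morphologyEx(m,cv2.MORPH_CLOSE,np.ones((5,5)));k,l,st,ce=cv2.connectedComponentsWithStats(m);i=1+st[1:,4].argmax()
    pts=(np.argwhere(l==i)[:,::-1]+[x,y]).astype(np.float32);c=ce[i]+[x,y]
    r=cv2.minAreaRect(pts);B=cv2.boxPoints(r);print(n,r,c)
    W=np.array([ray(n,b,z) for b in B]);e=W[1]-W[0];g=W[2]-W[1];L=max((e,g),key=np.linalg.norm)
    print(W.round(0).tolist(),ray(n,r[0],z).round(1),ray(n,c,z).round(1),np.linalg.norm(e),np.linalg.norm(g),np.degrees(np.arctan2(L[1],L[0])))
E
```

```text
[[ 42  31 125]
 [120   2 153]
 [ 46  30 127]]
top ((192.09014892578125, 222.99180603027344), (7.8102498054504395, 9.090619087219238), 39.80556869506836) [192.91666667 222.79166667]
[[439.0, 414.0, 37.0], [467.0, 392.0, 37.0], [447.0, 367.0, 37.0], [419.0, 390.0, 37.0]] [443.2 390.8  37. ] [444.1 387.5  37. ] 35.9634851037031 31.262751975131444 -38.889137276616815
[[ 51  26 196]
 [ 56  24 179]
 [ 55  30 145]]
scene ((207.5, 226.5), (23.0, 35.0), 90.0) [202.99391481 222.75659229]
[[673.0, 366.0, 37.0], [607.0, 266.0, 37.0], [515.0, 319.0, 37.0], [577.0, 413.0, 37.0]] [591.4 341.8  37. ] [615.2 346.2  37. ] 120.31590584047247 106.41533979084812 -123.40438292112694
```

```bash
python3 - <<'E'
from h import *
for n,p in(('top',(210,219.5)),('top',(184,227)),('top',(236,212.5)),('scene',(180+230/4,130+470/4))):print(ray(n,p,37).round(1))
from scipy.spatial.transform import Rotation as R
o=env.get_obs();Rm=R.from_quat(o['tool_rot']).as_matrix();print(Rm.round(3))
c=cams.calibration('wrist');Rc=cv2.Rodrigues(c['rvec'])[0];print('cam in tool',Rm.T@(-Rc.T@c['tvec']-o['ee_pos']),(Rm.T@Rc.T).round(2),c['mtx'])
for t in([480,-500,250],[450,300,250]):print(t,Rm.T@(np.array(t)-o['ee_pos']))
E
```

```text
[457.8 319.7  37. ]
[427.  422.6  37. ]
[486.7 216.5  37. ]
[458.6 306.2  37. ]
[[ 0.93   0.368 -0.001]
 [ 0.368 -0.93   0.002]
 [-0.    -0.002 -1.   ]]
cam in tool [  73.55340265    0.61548134 -162.50867319] [[ 0.   -0.96 -0.27]
 [ 1.    0.    0.  ]
 [ 0.   -0.27  0.96]] [[285.53113692   0.         257.75995293]
 [  0.         285.53113692 190.42287773]
 [  0.           0.           1.        ]]
[480, -500, 250] [262.32866694 -32.95181942 -28.37024196]
[450, 300, 250] [ 528.81164963 -787.85910665  -27.0257678 ]
```

jog_arm:
  rows:
    - [[1, 30, -30, -20, 0, 0, -6], [1, 60, -60, -40, 0, 0, -12], [1, 95, -97, -48, 0, 0, -20], [1, 130, -132, -48, 0, 0, -28], [1, 165, -167, -48, 0, 0, -36], [1, 200, -203, -48, 0, 0, -44], [1, 235, -238, -48, 0, 0, -52], [1, 270, -274, -48, 0, 0, -60], [1, 305, -310, -48, 0, 0, -68], [1, 340, -345, -48, 0, 0, -74.5], [1, 363, -369, -48, 0, 0, -74.5], [1, 363, -369, -48, 0, 0, -74.5], [1, 363, -369, -48, 0, 0, -74.5], [1, 363, -369, -48, 0, 0, -74.5], [1, 363, -369, -48, 0, 0, -74.5]]

```text
time_s: 1.6
ee_pos: [449.6, -152.5, 270.3]
tool_rot: [0.67, 0.743, -0.0, -0.0]
force: [-0.2, -0.8, -0.1]
gripper_width: 86.9
grasp_force: 0.0
```

```bash
python3 - <<'E'
from h import *
o=env.get_obs();print(o['time_s'],o['ee_pos'],o['tool_rot'],o['q'])
im=cams.get_image('wrist');cv2.imwrite('pics/w1.png',im)
cal=cams.calibration('wrist');np.savez('w1.npz',**cal)
p=(501.9,-147.7,.107)
for P in proj('wrist',place(p,[(90,165,13),(-90,165,13),(90,-165,13),(-90,-165,13),(0,0,80),(0,108,106.5),(0,108,60),(83,-116,168),(83,-160,168),(20,-125,80),(-20,-125,80)])):print(P.round(1))
cv2.imwrite('pics/w1b.png',cv2.resize(im,(800,600),interpolation=cv2.INTER_CUBIC))
E
```

```text
1.6 [ 449.56237773 -152.46966058  270.30384975] [ 6.69635496e-01  7.42689844e-01 -2.72749314e-04 -1.52111334e-04] [ 0.73102668  0.13283553 -0.53950524  1.90264996  0.07577378  1.1264564
  0.2661136 ]
[363.9  40. ]
[228.7  40.3]
[344.4 262.3]
[234.6 262.5]
[298.7 172. ]
[305.8  77.9]
[299.6  82.2]
[383.7 294.9]
[379.2 329.2]
[310.  261.1]
[280.9 261.1]
```

View pics/w1b.png

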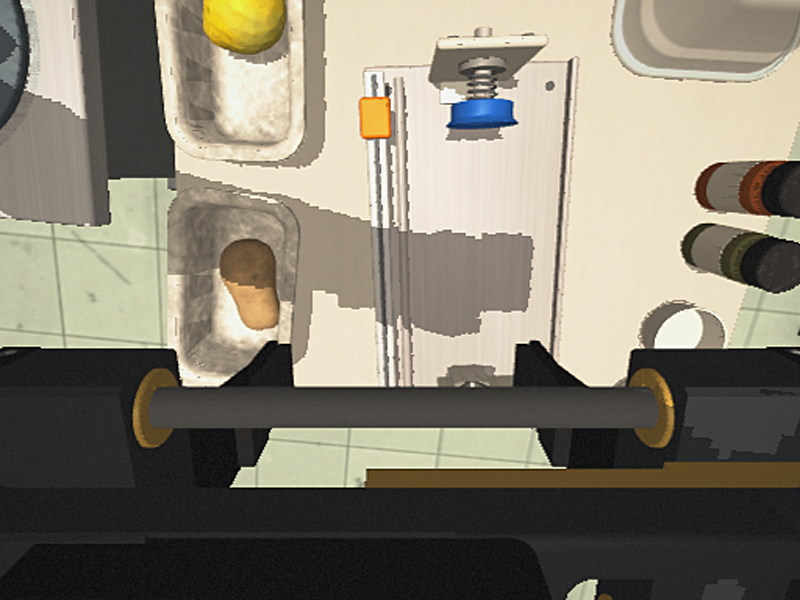

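w1b (×1.5625) shows the cup mouth rim from (447,126) to (517,124), the bracket top's middle at (492,42), and the base corners near (365,70) and (573,61). All of these lie about 5 px right of the prediction. The thumb bar probably biased the first fit, so I'll refit with the keeper angle free.

```bash
python3 - <<'E'
from h import *
from scipy.optimize import least_squares
T=lambda u,v:(275+u/8,170+v/8);S=lambda u,v:(180+u/4,130+v/4);k=1.5625
W=lambda u,v:(u/k,v/k)
cal={n:cams.calibration(n) for n in('top','scene')};cal['w']=dict(np.load('w1.npz'))
def pr(n,P):c=cal[n];return cv2.projectPoints(P,c['rvec'],c['tvec'],c['mtx'],None)[0].reshape(-1,2)
def D(a):
  t=(52-74*np.cos(a),101+74*np.sin(a));t1=(t[0],-116,t[1]);t2=(t[0],-160,t[1])
  return dict(top=([(90,165,13),(-90,165,13),(0,108,83.5),(0,-118,83),t1,t2,(0,153.5,122)],[T(73,177),T(117,521),T(217,325),T(665,277),T(690,105),T(778,98),T(116,338)],4),
  scene=([(90,165,13),(-90,165,13),(0,108,83.5),t1,t2],[S(423,284),S(569,386),S(551,247),S(657,38),S(680,23)],3),
  w=([(90,165,13),(-90,165,13),(0,108,83.5),(0,153.5,122)],[W(573,61),W(365,70),W(482,125),W(492,42)],1.3))
def f(p,ns):
  d=D(p[3]);return np.concatenate([((pr(n,place(p[:3],d[n][0]))-d[n][1])*d[n][2]).ravel() for n in ns]+[[(p[3]-2)*10]])
for ns in(['top'],['scene'],['w'],['top','scene','w']):
  s=least_squares(f,[505,-148,.107,1.95],args=(ns,),loss='soft_l1',f_scale=4,x_scale=[100,100,.1,.1]);print(ns,s.x.round(3))
print(f(s.x,ns)[:-1].reshape(-1,2).round(1))
E
```

```text
['top'] [ 5.05882e+02 -1.47021e+02  1.26000e-01  1.86900e+00]
['scene'] [ 5.01485e+02 -1.47904e+02  1.16000e-01  1.96200e+00]
['w'] [ 5.12599e+02 -1.47488e+02  1.44000e-01  2.00000e+00]
['top', 'scene', 'w'] [ 5.07077e+02 -1.47501e+02  1.25000e-01  1.85600e+00]
[[-4.  -3.4]
 [-4.2  1.8]
 [-1.9  0.7]
 [ 4.4 -2. ]
 [ 0.5  0.5]
 [ 3.3 -1.5]
 [ 5.3 -2.3]
 [-1.6 -3.1]
 [-0.5 -0.1]
 [-5.7 -2.5]
 [-1.7 -1.4]
 [ 2.6 -2. ]
 [-1.5 -0.2]
 [-4.2 -3.6]
 [-4.1  0.7]
 [-2.8 -0.3]]
```

jog_arm:
  rows:
    - [[1, -20, 20, -30, 0, 0, 0], [1, -45, 45, -60, 0, 0, 0], [1, -70, 55, -70, 0, 0, 0], [1, -70, 55, -70, 0, 0, 0], [1, -70, 55, -70, 0, 0, 0], [1, -70, 55, -70, 0, 0, 0], [1, -70, 55, -70, 0, 0, 0]]

```text
time_s: 2.35
ee_pos: [511.6, -213.9, 340.1]
tool_rot: [0.668, 0.744, -0.0, -0.0]
force: [-0.4, -0.4, 0.6]
gripper_width: 86.8
grasp_force: 0.0
```

```bash
python3 - <<'E'
from h import *
o=env.get_obs();print(o['time_s'],o['ee_pos'],o['tool_rot'],o['joint_velocities'].round(3))
im=cams.get_image('wrist');cv2.imwrite('pics/w2.png',im)
cal=cams.calibration('wrist');np.savez('w2.npz',**cal)
for P in proj('wrist',place((507,-147.5,.125),[(90,165,13),(-90,165,13),(0,108,83.5),(20,-118,83),(-20,-118,83),(83,-116,168),(83,-160,168)])):print(P.round(1))
cv2.imwrite('pics/w2b.png',cv2.resize(im[:250,130:460],(792,600),interpolation=cv2.INTER_CUBIC))
E
```

```text
2.35 [ 511.57627016 -213.90976211  340.11318772] [ 6.68215039e-01  7.43967982e-01 -2.68347267e-04 -4.80608889e-04] [-0.003 -0.001  0.    -0.005  0.003 -0.    -0.002]
[317.    0.8]
[197.5   3.1]
[257.8  31.4]
[273.3 195.2]
[247.2 195.7]
[327.5 212.2]
[325.9 244.6]
```

View pics/w2b.png

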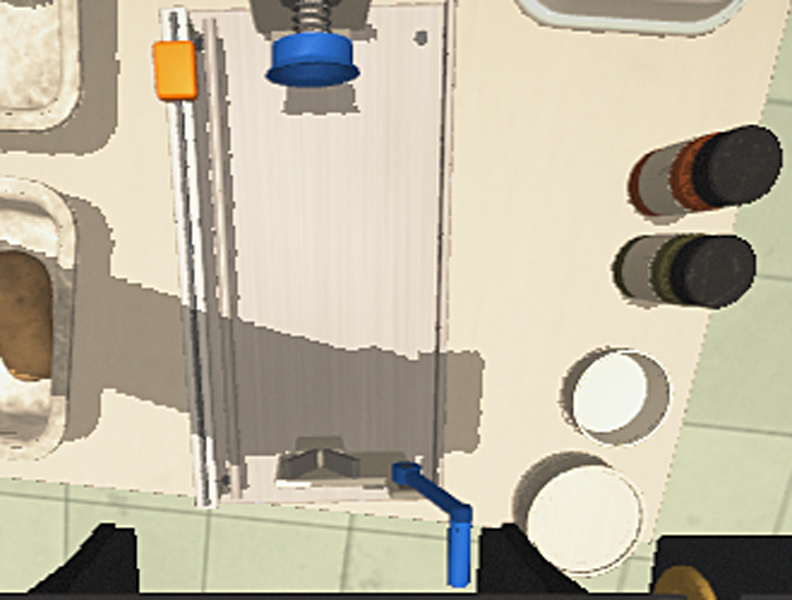

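w2b (×2.4, columns from 130) shows the cup rim from (266,73) to (359,74). The V notch runs down the middle at (320,460), the keeper pivot is at (402,473), and the thumb bar runs from (460,520) to (460,585). I'll do the joint fit.

```bash
cat > fit.py <<'E'
from h import *
from scipy.optimize import least_squares
T=lambda u,v:(275+u/8,170+v/8);S=lambda u,v:(180+u/4,130+v/4);k=1.5625
W=lambda u,v:(u/k,v/k);X=lambda u,v:(130+u/2.4,v/2.4)
cal={n:cams.calibration(n) for n in('top','scene')};cal['w']=dict(np.load('w1.npz'));cal['x']=dict(np.load('w2.npz'))
def pr(n,P):c=cal[n];return cv2.projectPoints(P,c['rvec'],c['tvec'],c['mtx'],None)[0].reshape(-1,2)
def D(a):
  t=(52-74*np.cos(a),101+74*np.sin(a));t1=(t[0],-116,t[1]);t2=(t[0],-160,t[1])
  return dict(top=([(0,108,83.5),(0,-118,83),t2,(0,153.5,122),(90,165,13),(-90,165,13)],[T(217,325),T(665,277),T(778,98),T(116,338),T(73,177),T(117,521)],4),
  scene=([(90,165,13),(-90,165,13),(0,108,83.5),t1,t2],[S(423,284),S(569,386),S(551,247),S(657,38),S(680,23)],3),
  w=([(0,108,83.5),(0,153.5,122)],[W(482,125),W(492,42)],1.3),
  x=([(0,108,83.5),(0,-118,75),(52,-116,105),t2,t1],[X(312.5,73.5),X(320,462),X(402,473),X(460,583),X(462,515)],1.5))
def f(p,ns):
  d=D(p[3]);return np.concatenate([((pr(n,place(p[:3],d[n][0]))-d[n][1])*d[n][2]).ravel() for n in ns]+[[(p[3]-2)*10]])
E
python3 - <<'E'
from fit import *
for ns in(['top'],['scene'],['w','x'],['top','x'],['top','scene','w','x']):
  s=least_squares(f,[505,-148,.107,1.95],args=(ns,),loss='soft_l1',f_scale=4,x_scale=[100,100,.1,.1]);print(ns,s.x.round(3))
print(f(s.x,ns)[:-1].reshape(-1,2).round(1))
for n,uv in(('top',T(217,325)),('x',X(312.5,73.5)),('w',W(482,125))):
  cams.calibration=lambda m:cal[m];print(n,ray(n,uv,83.5))
for n,uv in(('top',T(665,277)),('x',X(320,462))):print(n,ray(n,uv,80))
E
```

```text
['top'] [ 5.05924e+02 -1.46859e+02  1.27000e-01  1.85800e+00]
['scene'] [ 5.01485e+02 -1.47904e+02  1.16000e-01  1.96200e+00]
['w', 'x'] [ 5.10052e+02 -1.46447e+02  1.28000e-01  1.85700e+00]
['top', 'x'] [ 5.08032e+02 -1.46487e+02  1.34000e-01  1.85800e+00]
['top', 'scene', 'w', 'x'] [ 5.08110e+02 -1.46827e+02  1.33000e-01  1.85100e+00]
[[-2.5  0.5]
 [ 3.6 -4.1]
 [ 1.9 -3.5]
 [ 4.8 -2.1]
 [-5.2 -3.1]
 [-4.   2. ]
 [-2.2 -2.6]
 [-0.3 -0.1]
 [-6.1 -2.4]
 [-3.3 -1.7]
 [ 0.8 -2.4]
 [-3.8  0.1]
 [-3.  -1.1]
 [-3.4  0.5]
 [-2.7  1.7]
 [ 0.   0.2]
 [-2.   3.6]
 [-1.5 -3. ]]
top [494.29199153 -42.19599353  83.5       ]
x [496.65965349 -39.10318189  83.5       ]
w [497.12120834 -39.39008688  83.5       ]
top [ 520.01000164 -260.92368604   80.        ]
x [ 526.07832317 -260.2342976    80.        ]
```

jog_arm:
  rows:
    - [[1, 40, 0, 0, 0, 0, 0], [1, 85, 0, 0, 0, 0, 0], [1, 130, 1, 0, 0, 0, -2], [1, 175, 2, 10, 0, 0, -4], [1, 220, 3, 20, 0, 0, -6], [1, 265, 4, 30, 0, 0, -8], [1, 310, 5, 45, 0, 0, -10], [1, 355, 6, 60, 0, 0, -10], [1, 400, 6, 70, 0, 0, -10], [1, 430, 6, 80, 0, 0, -10], [1, 446, 6, 80, 0, 0, -10], [1, 446, 6, 80, 0, 0, -10], [1, 446, 6, 80, 0, 0, -10], [1, 446, 6, 80, 0, 0, -10]]

```text
time_s: 3.8
ee_pos: [471.4, 227.8, 260.6]
tool_rot: [0.602, 0.798, -0.0, 0.001]
force: [0.2, -0.5, -0.0]
gripper_width: 86.8
grasp_force: 0.0
```

```bash
python3 - <<'E'
from h import *
o=env.get_obs();print(o['time_s'],o['ee_pos'],o['tool_rot'],o['q'])
im=cams.get_image('wrist');cv2.imwrite('pics/w3.png',im)
cal=cams.calibration('wrist');np.savez('w3.npz',**cal)
print(proj('wrist',[(458,319,37),(427,423,37),(487,216,37)]))
cv2.imwrite('pics/w3b.png',cv2.resize(im[:250,130:460],(792,600),interpolation=cv2.INTER_CUBIC))
E
```

```text
3.8 [471.38596778 227.81774182 260.62389184] [ 6.02057544e-01  7.98452441e-01 -2.87338090e-04  5.75715700e-04] [ 0.13091249  0.27815031 -0.79870714  1.80747882  0.21893397  1.14685106
 -0.46087623]
[[266.53707906  95.99625654]
 [266.34368372  -0.43596192]
 [265.52271252 177.24743122]]
```

View pics/w3b.png

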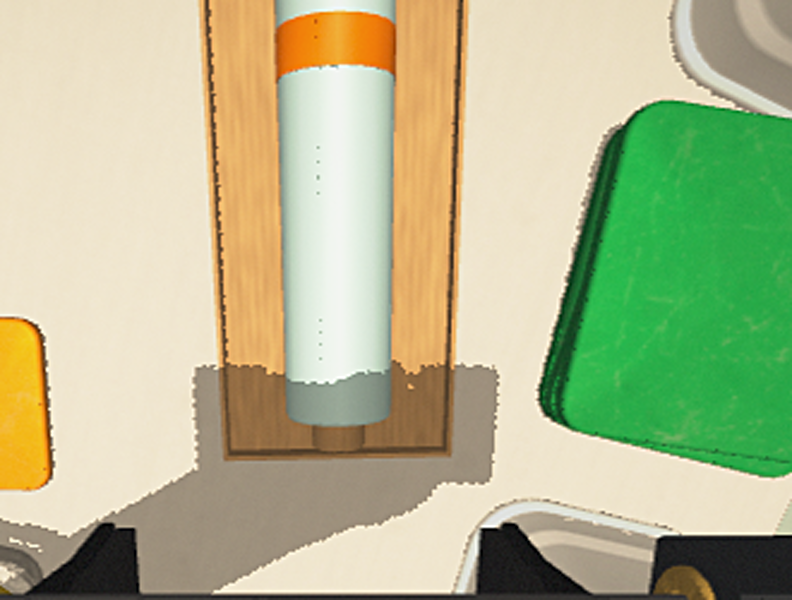

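w3b (×2.4) shows the roll straight up the picture. The film edges run 279–395 at row 100 and 287–391 at row 400, the near film end is at (339,425), and the near core end is at (340,450).

```bash
python3 - <<'E'
from h import *
X=lambda u,v:(130+u/2.4,v/2.4)
cal=dict(np.load('w3.npz'));cams.calibration=lambda m:cal
R_=cv2.Rodrigues(cal['rvec'])[0];print('cam',-R_.T@cal['tvec'])
a=ray('w',X(337,100),42);b=ray('w',X(339,400),42);print(a,b,np.degrees(np.arctan2(-(a-b)[0],(a-b)[1])))
fe=ray('w',X(339,425),67);ce=ray('w',X(340,450),52);print(fe,ce)
for r in(100,400):
  l,rr={100:(279,395),400:(287,391)}[r];print(np.linalg.norm(ray('w',X(l,r),45)-ray('w',X(rr,r),45)))
y=(a-b)/np.linalg.norm(a-b);print('centre',fe+y*107,ce+y*125)
E
```

```text
cam [452.30562566 297.6649432  423.08467139]
[444.71136615 379.95477878  42.        ] [489.8541923  233.27301636  42.        ] 17.106288700644633
[491.27690151 224.56906127  67.        ] [497.58852737 207.89990775  52.        ]
58.034249079862626
58.20172409565484
centre [459.80336191 326.83545998  67.        ] [460.82037363 327.3699997   52.        ]
```

jog_arm:
  rows:
    - [[1, 40, 8, 40, 0, 0, -1], [1, 80, 14, 80, 0, 0, -1], [1, 97, 16.5, 120, 0, 0, -1], [1, 97, 16.5, 160, 0, 0, -1], [1, 97, 16.5, 195, 0, 0, -1], [1, 97, 16.5, 215, 0, 0, -1], [1, 97, 16.5, 230, 0, 0, -1], [1, 97, 16.5, 238, 0, 0, -1], [1, 97, 16.5, 240, 0, 0, -1], [1, 97, 16.5, 240, 0, 0, -1], [1, 97, 16.5, 240, 0, 0, -1]]

```text
time_s: 4.95
ee_pos: [460.7, 327.6, 21.7]
tool_rot: [0.594, 0.804, 0.001, 0.0]
force: [-0.8, -0.7, -0.8]
gripper_width: 86.9
grasp_force: 0.0
```

Nothing touched on the way down, so I'll close the fingers.

jog_arm:
  rows:
    - [[0.6, 0, 0, 0, 0, 0, 0], [0.5, 0, 0, 0, 0, 0, 0], [0.4, 0, 0, 0, 0, 0, 0], [0.4, 0, 0, 0, 0, 0, 0], [0.4, 0, 0, 0, 0, 0, 0], [0.4, 0, 0, 0, 0, 0, 0], [0.4, 0, 0, 0, 0, 0, 0], [0.4, 0, 0, 0, 0, 0, 0]]

```text
time_s: 5.75
ee_pos: [459.5, 327.0, 20.6]
tool_rot: [0.594, 0.804, -0.0, -0.0]
force: [-2.6, -1.4, 4.3]
gripper_width: 59.1
grasp_force: 30.0
```

jog_arm:
  rows:
    - [[0.4, 0, 0, -10, 0, 0, 0], [0.4, 0, 0, -30, 0, 0, 0], [0.4, 0, 0, -60, 0, 0, 0], [0.4, 0, 0, -100, 0, 0, 0], [0.4, 0, 0, -140, 0, 0, 0], [0.4, 0, 0, -170, 0, 0, 0], [0.4, 0, 0, -180, 0, 0, 0], [0.4, 0, 0, -180, 0, 0, 0], [0.4, 0, 0, -180, 0, 0, 0]]

```text
time_s: 6.65
ee_pos: [459.3, 326.0, 198.8]
tool_rot: [0.594, 0.804, -0.001, -0.0]
force: [0.2, -0.3, -5.2]
gripper_width: 59.5
grasp_force: 30.0
```

```bash
python3 - <<'E'
from h import *
from scipy.spatial.transform import Rotation as R
o=env.get_obs();print(o['time_s'],o['ee_pos'],o['tool_rot'],o['force'],o['gripper_width'],o['wrist_torque'])
im=cams.get_image('wrist');cv2.imwrite('pics/w4.png',im);cal=cams.calibration('wrist');np.savez('w4.npz',**cal)
M=R.from_quat(o['tool_rot']).as_matrix()
# predicted for zero offset, axis 16.4 above TCP: film end top, core end top, band etc in tool frame
L=[(107,0,-16.4-30),(107,30,-16.4),(107,-30,-16.4),(125,0,-16.4-15),(125,15,-16.4),(125,-15,-16.4)]
print(proj('wrist',np.array(L)@M.T+o['ee_pos']).round(1))
cv2.imwrite('pics/w4b.png',cv2.resize(im[:240,160:360],(500,600),interpolation=cv2.INTER_CUBIC))
E
```

```text
6.65 [459.32483045 326.00562169 198.78543013] [ 5.94265404e-01  8.04267663e-01 -1.45629585e-03 -1.86153860e-04] [ 0.21515945 -0.27156613 -5.16824649] 59.531091758855254 [ 0.00468219 -0.13061645 -0.00841086]
[[256.1  10.9]
 [321.9  33.2]
 [191.3  33. ]
 [256.4 -28. ]
 [290.4 -12. ]
 [222.7 -12.1]]
```

View pics/w4b.png

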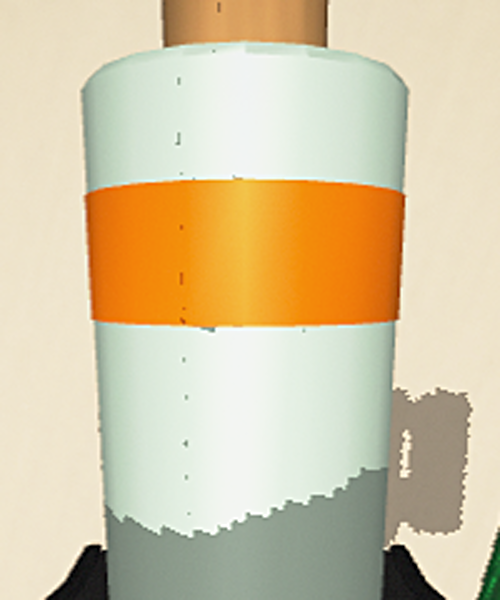

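The roll is held at its middle: the film end is about 2 mm short of the prediction and the lateral error is under 1 mm. Next is a pose planner with the roll in hand.

```bash
cat > plan.py <<'E'
from h import *
from scipy.spatial.transform import Rotation as R
import json,os
D=np.array([508.5,-148,0]);yaw=.125;G=np.array([-1.7,0,-16.4])
ex=np.array([np.cos(yaw),np.sin(yaw),0]);ey=np.array([-np.sin(yaw),np.cos(yaw),0]);ez=np.array([0,0,1.])
def pose(hy,hz,th,x=0):
    t=np.radians(th);tx=ey*np.cos(t)-ez*np.sin(t);ty=ex;M=np.c_[tx,ty,np.cross(tx,ty)]
    c=D+ex*x+ey*hy+ez*hz-125*tx
    return c-M@G,M
def go(*a,**k):
    o=env.get_obs();p0=o['ee_pos'];M0=R.from_quat(o['tool_rot']).as_matrix();p,M=pose(*a,**k)
    return np.r_[M0.T@(p-p0),np.degrees(R.from_matrix(M0.T@M).as_rotvec())].round(1),p.round(1)
def state():
    o=env.get_obs();M=R.from_quat(o['tool_rot']).as_matrix();c=o['ee_pos']+M@G;h=c+125*M[:,0]-D;e=c-125*M[:,0]-D
    f=o['force'];print('t',o['time_s'],'hub end xyz',np.round([h@ex,h@ey,h[2]],1),'cradle end',np.round([e@ex,e@ey,e[2]],1),'tilt',np.degrees(np.arcsin(-M[2,0])).round(2),'F disp',np.round([f@ex,f@ey,f[2]],1),'tq',o['wrist_torque'].round(2),'w',round(o['gripper_width'],1))
E
python3 - <<'E'
from plan import *
state();print(go(98,163,10));print(go(98,83,10))
E
```

```text
t 6.7 hub end xyz [-11.1 597.9 214.6] cradle end [ 32.  351.6 215. ] tilt 0.08 F disp [ 0.  -0.2 -3.6] tq [-0.02 -0.1   0.02] w 59.6
(array([-493.4,  -96.5,   31.2,    0.7,   -9.9,    9.9]), array([ 511.8, -174.1,  168.3]))
(array([-493.2,  -96.2,  111.2,    0.7,   -9.9,    9.9]), array([ 511.8, -174.1,   88.3]))
```

jog_arm:
  rows:
    - [[0.4, -20, -4, 0, 0, 0, 0], [0.4, -55, -11, 0, 0, 0, 1], [0.4, -95, -19, 0, 0, 0, 2], [0.4, -135, -26, 0, 0, 0, 3], [0.4, -175, -34, 0, 0, -1, 4], [0.4, -215, -42, 0, 0, -2, 5], [0.4, -255, -50, 0, 0, -3, 6], [0.4, -295, -58, 0, 0.2, -4, 7], [0.4, -335, -66, 0, 0.3, -5, 8], [0.4, -375, -74, 5, 0.4, -6, 9], [0.4, -415, -82, 10, 0.5, -7, 9.9], [0.4, -450, -88, 20, 0.6, -8, 9.9], [0.4, -478, -94, 28, 0.7, -9, 9.9], [0.4, -493.4, -96.5, 31.2, 0.7, -9.9, 9.9], [0.4, -493.4, -96.5, 31.2, 0.7, -9.9, 9.9], [0.4, -493.4, -96.5, 31.2, 0.7, -9.9, 9.9], [0.4, -493.4, -96.5, 31.2, 0.7, -9.9, 9.9], [0.4, -493.4, -96.5, 31.2, 0.7, -9.9, 9.9]]

```text
time_s: 8.5
ee_pos: [513.1, -171.2, 169.8]
tool_rot: [0.658, 0.748, -0.056, 0.066]
force: [-0.3, 1.0, -3.6]
gripper_width: 59.3
grasp_force: 30.0
```

```bash
python3 - <<'E'
from plan import *
state();print(go(96,90,10))
im=cams.get_image('wrist');cv2.imwrite('pics/w5.png',im);cal=cams.calibration('wrist');np.savez('w5.npz',**cal)
print(proj('wrist',[D+ey*108+ez*83.5,D+ey*108+ez*83.5+23*ex,D+ey*108+ez*83.5-23*ex]).round(1))
# blue mask extents
h=cv2.cvtColor(im,cv2.COLOR_BGR2HSV);m=cv2.inRange(h,(105,150,40),(125,255,255));n,l,s,c=cv2.connectedComponentsWithStats(m);print(s[1:][s[1:,4]>30],im.shape)
E
```

```text
t 8.5 hub end xyz [  1.4 100.7 164.8] cradle end [   1.9 -145.6  207.8] tilt 9.9 F disp [-0.2  1.  -3.6] tq [ 0.3  -0.01 -0.01] w 59.3
(array([ 8.2, -2. , 74.2,  0.2, -0.1,  0.1]), array([ 512. , -176.1,   95.3]))
[[254.3   2.8]
 [287.6   3. ]
 [221.    2.7]]
[[310 274  23  26 116]] (384, 512, 3)
```

jog_arm:
  rows:
    - [[0.4, 3, -2, 15, 0, 0, 0], [0.4, 8, -2, 35, 0, 0, 0], [0.4, 8.2, -2, 55, 0, 0, 0], [0.4, 8.2, -2, 68, 0, 0, 0], [0.4, 8.2, -2, 74, 0, 0, 0], [0.4, 8.2, -2, 74, 0, 0, 0], [0.4, 8.2, -2, 74, 0, 0, 0]]

```text
time_s: 9.25
ee_pos: [512.2, -177.5, 95.8]
tool_rot: [0.659, 0.747, -0.056, 0.066]
force: [0.4, -0.3, -3.6]
gripper_width: 59.5
grasp_force: 30.0
```

```bash
python3 - <<'E'
from plan import *
state()
s=cams.get_image('scene');t=cams.get_image('top');cv2.imwrite('pics/s6.png',s);cv2.imwrite('pics/t6.png',t)
f=lambda i,x,y,w,h,k:cv2.resize(i[y:y+h,x:x+w],None,fx=k,fy=k,interpolation=cv2.INTER_CUBIC)
cv2.imwrite('pics/c6.png',np.vstack([f(s,270,125,130,100,6)[:330+150,:780],np.zeros((0,780,3),np.uint8)]) if 0 else np.hstack([f(s,285,145,80,100,5),f(t,278,180,80,100,5)]))
for n in('scene','top'):print(n,proj(n,[D+ey*108+ez*83.5,D+ey*96+ez*90]).round(1))
E
```

```text
t 9.25 hub end xyz [-0.1 94.5 90.6] cradle end [-1.000e-01 -1.517e+02  1.338e+02] tilt 9.93 F disp [ 0.4 -0.4 -3.6] tq [ 0.35 -0.1  -0.01] w 59.5
scene [[315.7 190.6]
 [318.2 187.8]]
top [[301.8 210.4]
 [305.  210. ]]
```

View pics/c6.png

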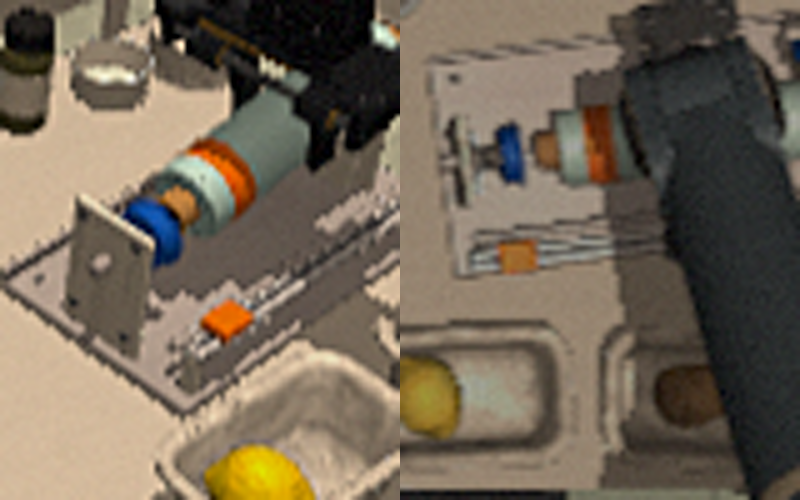

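c6: in the top half the core end at (545,150) lines up with the cup at (517,155) to about 1.6 mm (roll slightly +x). The gap is about 9 mm, as planned. I'll insert with a −1.5 mm lateral correction.

```bash
python3 - <<'E'
from plan import *
for h in(95,104,114,120):print(h,go(h,82.5,10,x=-1.5)[0])
E
```

```text
95 [ 2.  -1.6  8.   0.3 -0.  -0. ]
104 [10.8 -1.6  6.4  0.3 -0.  -0. ]
114 [20.7 -1.6  4.7  0.3 -0.  -0. ]
120 [26.6 -1.6  3.7  0.3 -0.  -0. ]
```

jog_arm:
  rows:
    - [[0.4, 2, -1.6, 4, 0.3, 0, 0], [0.4, 2, -1.6, 8, 0.3, 0, 0], [0.4, 2, -1.6, 8, 0.3, 0, 0], [0.4, 7, -1.6, 7.1, 0.3, 0, 0], [0.4, 10.8, -1.6, 6.4, 0.3, 0, 0], [0.4, 14, -1.6, 5.8, 0.3, 0, 0], [0.4, 17, -1.6, 5.3, 0.3, 0, 0], [0.4, 19, -1.6, 5, 0.3, 0, 0], [0.4, 19, -1.6, 5, 0.3, 0, 0], [0.4, 19, -1.6, 5, 0.3, 0, 0]]

```text
time_s: 10.35
ee_pos: [507.7, -160.2, 86.9]
tool_rot: [0.659, 0.747, -0.058, 0.064]
force: [0.4, 0.3, -3.5]
gripper_width: 59.2
grasp_force: 30.0
```

```bash
python3 - <<'E'
from plan import *
state()
for h in(116,120,124,128):print(h,go(h,82.5,10,x=-1.5)[0])
E
```

```text
t 10.35 hub end xyz [ -2.2 112.3  81.8] cradle end [  -2.3 -134.   124.9] tilt 9.92 F disp [ 0.4  0.2 -3.5] tq [ 0.32 -0.08 -0.03] w 59.2
116 [ 3.5  0.8 -1.5 -0.1 -0.1 -0. ]
120 [ 7.5  0.8 -2.2 -0.1 -0.1 -0. ]
124 [11.4  0.8 -2.9 -0.1 -0.1 -0. ]
128 [15.4  0.8 -3.6 -0.1 -0.1 -0. ]
```

jog_arm:
  rows:
    - [[0.4, 2, 0.8, -0.8, 0, 0, 0], [0.4, 4, 0.8, -1.2, 0, 0, 0], [0.4, 6, 0.8, -1.8, 0, 0, 0], [0.4, 7.5, 0.8, -2.2, 0, 0, 0], [0.4, 7.5, 0.8, -2.2, 0, 0, 0], [0.4, 7.5, 0.8, -2.2, 0, 0, 0]]

```text
time_s: 10.95
ee_pos: [507.6, -153.2, 87.9]
tool_rot: [0.66, 0.747, -0.058, 0.064]
force: [0.6, -4.2, -2.6]
gripper_width: 59.3
grasp_force: 30.0
```

```bash
python3 - <<'E'
from plan import *
state()
for h in(122,124,128):print(h,go(h,82.5,10,x=-1.5)[0])
E
```

```text
t 10.95 hub end xyz [ -1.3 119.2  82.7] cradle end [  -1.6 -127.   126. ] tilt 9.97 F disp [ 0.  -4.2 -2.6] tq [-0.67 -0.34 -0.05] w 59.3
122 [ 2.8 -0.  -0.3 -0.1 -0.  -0.1]
124 [ 4.7 -0.  -0.7 -0.1 -0.  -0.1]
128 [ 8.7 -0.  -1.4 -0.1 -0.  -0.1]
```

jog_arm:
  rows:
    - [[0.4, 2, 0, -0.3, 0, 0, 0], [0.4, 4, 0, -0.6, 0, 0, 0], [0.4, 6, 0, -0.9, 0, 0, 0], [0.4, 8, 0, -1.2, 0, 0, 0], [0.4, 10, 0, -1.6, 0, 0, 0], [0.4, 10.7, 0, -1.8, 0, 0, 0], [0.4, 10.7, 0, -1.8, 0, 0, 0], [0.4, 10.7, 0, -1.8, 0, 0, 0]]

```text
time_s: 11.75
ee_pos: [506.3, -143.6, 88.0]
tool_rot: [0.66, 0.746, -0.059, 0.065]
force: [1.8, -7.1, -3.2]
gripper_width: 59.4
grasp_force: 30.0
```

```bash
python3 - <<'E'
from plan import *
state()
for a in((130,82.5,10),(130,81.5,7),(130,81,4),(130,81,3),(130,80.5,2),(130,80.5,1)):print(a,go(*a,x=-1.5)[0])
E
```

```text
t 11.75 hub end xyz [ -1.4 129.   82.6] cradle end [  -1.8 -117.2  126.2] tilt 10.05 F disp [ 0.9 -7.3 -3.2] tq [-1.25 -0.4  -0.06] w 59.4
(130, 82.5, 10) [ 1.1  0.2  0.  -0.2  0.1 -0.1]
(130, 81.5, 7) [ 2.3  0.2  7.4 -0.2  3.1 -0.1]
(130, 81, 4) [ 3.7  0.2 14.3 -0.2  6.1 -0.1]
(130, 81, 3) [ 4.3  0.2 16.4 -0.2  7.1 -0.1]
(130, 80.5, 2) [ 4.9  0.2 19.  -0.2  8.1 -0.1]
(130, 80.5, 1) [ 5.5  0.2 21.1 -0.2  9.1 -0.1]
```

jog_arm:
  rows:
    - [[0.4, 2, 0.2, 1, -0.1, 0.5, 0], [0.4, 3, 0.2, 4, -0.2, 1.6, 0], [0.4, 3.8, 0.2, 7.4, -0.2, 3.1, -0.1], [0.4, 4.5, 0.2, 11, -0.2, 4.6, -0.1], [0.4, 5.2, 0.2, 14.3, -0.2, 6.1, -0.1], [0.4, 5.2, 0.2, 14.3, -0.2, 6.1, -0.1], [0.4, 5.2, 0.2, 14.3, -0.2, 6.1, -0.1]]

```text
time_s: 12.45
ee_pos: [506.3, -141.7, 72.8]
tool_rot: [0.661, 0.749, -0.022, 0.026]
force: [1.3, -7.9, -3.4]
gripper_width: 59.6
grasp_force: 30.0
```

```bash
python3 - <<'E'
from plan import *
state()
for a in((131,81,3),(131,80.5,2),(131,80.5,1),(131,80,0)):print(a,go(*a,x=-1.5)[0])
E
```

```text
t 12.45 hub end xyz [ -1.3 130.7  80.7] cradle end [  -1.5 -118.7   97.9] tilt 3.96 F disp [ 0.3 -8.  -3.4] tq [-1.46 -0.32  0.01] w 59.6
(131, 81, 3) [ 0.6 -0.1  1.7  0.1  1.  -0. ]
(131, 80.5, 2) [ 1.  -0.1  4.3  0.1  2.  -0. ]
(131, 80.5, 1) [ 1.3 -0.1  6.5  0.1  3.  -0. ]
(131, 80, 0) [ 1.8 -0.1  9.1  0.1  4.  -0. ]
```

jog_arm:
  rows:
    - [[0.4, 0.6, 0, 1.7, 0, 1, 0], [0.4, 0.8, 0, 3, 0, 1.5, 0], [0.4, 1, 0, 4.3, 0, 2, 0], [0.4, 1.2, 0, 5.4, 0, 2.5, 0], [0.4, 1.3, 0, 6.5, 0, 3, 0], [0.4, 1.3, 0, 6.5, 0, 3, 0], [0.4, 1.3, 0, 6.5, 0, 3, 0]]

```text
time_s: 13.15
ee_pos: [506.8, -140.5, 66.6]
tool_rot: [0.661, 0.75, -0.005, 0.007]
force: [1.5, -8.6, -2.4]
gripper_width: 59.4
grasp_force: 30.0
```

```bash
python3 - <<'E'
from plan import *
state()
for a in((131,80,0.5),(131,80,0),(131,79.5,0),(131,79,0)):print(a,go(*a,x=-1.5)[0])
E
```

```text
t 13.15 hub end xyz [ -1.  131.2  80.8] cradle end [  -0.5 -118.7   85.2] tilt 1.01 F disp [ 0.4 -8.7 -2.4] tq [-1.59 -0.4   0.4 ] w 59.4
(131, 80, 0.5) [-0.1 -0.8  1.9  0.1  0.5  0.1]
(131, 80, 0) [ 0.1 -0.8  3.   0.1  1.   0.1]
(131, 79.5, 0) [ 0.1 -0.8  3.5  0.1  1.   0.1]
(131, 79, 0) [ 0.1 -0.8  4.   0.1  1.   0.1]
```

jog_arm:
  rows:
    - [[0.4, 0, 0.8, 1, 0, 0.3, 0], [0.4, 0, 1, 2, 0, 0.6, 0], [0.4, 0, 1, 3, 0, 1, 0], [0.4, 0, 1, 3.5, 0, 1, 0], [0.4, 0, 1, 3.5, 0, 1, 0], [0.4, 0, 1, 3.5, 0, 1, 0]]

```text
time_s: 13.75
ee_pos: [508.4, -140.3, 64.5]
tool_rot: [0.66, 0.752, 0.0, 0.002]
force: [-0.9, -7.5, 8.0]
gripper_width: 59.3
grasp_force: 30.1
```

```bash
python3 - <<'E'
from plan import *
state()
E
```

```text
t 13.75 hub end xyz [  0.2 131.   80.6] cradle end [   1.4 -119.    81.2] tilt 0.12 F disp [-1.8 -7.3  8. ] tq [-1.56  0.28  0.84] w 59.3
```

jog_arm:
  rows:
    - [[0.4, 0, 0, -0.3, 0, 0, -0.4], [0.4, 0, 0, -0.5, 0, 0, -0.8], [0.4, -1.5, 0, -0.5, 0, 0, -0.8], [0.4, -3, 0, -0.5, 0, 0, -0.8], [0.4, -4, 0, -0.5, 0, 0, -0.8], [0.4, -5, 0, -0.5, 0, 0, -0.8], [0.4, -5, 0, -0.5, 0, 0, -0.8], [0.4, -5, 0, -0.5, 0, 0, -0.8]]

```text
time_s: 14.55
ee_pos: [508.7, -142.2, 64.5]
tool_rot: [0.656, 0.755, 0.002, -0.0]
force: [-1.1, -0.5, 6.9]
gripper_width: 59.2
grasp_force: 30.0
```

```bash
python3 - <<'E'
from plan import *
state()
E
```

```text
t 14.55 hub end xyz [ -0.9 129.   81.3] cradle end [   2.6 -121.    80.5] tilt -0.2 F disp [-1.1 -0.3  6.9] tq [-0.33  0.2  -0.43] w 59.2
```

jog_arm:
  rows:
    - [[0.4, -1, 0, 0, 0, 0, 0.2], [0.4, -2, 0, 0, 0, 0.1, 0.3], [0.4, -2, 0, 0, 0, 0.2, 0.3], [0.4, -2, 0, 0, 0, 0.2, 0.3]]

```text
time_s: 14.95
ee_pos: [508.8, -143.6, 64.5]
tool_rot: [0.657, 0.754, 0.003, -0.002]
force: [-1.2, -0.4, 7.7]
gripper_width: 59.1
grasp_force: 30.0
```

```bash
python3 - <<'E'
from plan import *
state()
s=cams.get_image('scene');t=cams.get_image('top');w=cams.get_image('wrist');cv2.imwrite('pics/s7.png',s);cv2.imwrite('pics/t7.png',t);cv2.imwrite('pics/w7.png',w)
f=lambda i,x,y,ww,h,k:cv2.resize(i[y:y+h,x:x+ww],None,fx=k,fy=k,interpolation=cv2.INTER_CUBIC)
cv2.imwrite('pics/c7.png',np.vstack([f(s,290,130,100,75,4).repeat(1,0)[:300],])if 0 else np.hstack([f(s,290,125,100,100,4),f(t,280,170,100,100,4)]))
E
```

```text
t 14.95 hub end xyz [ -0.6 127.5  81.8] cradle end [   2.3 -122.5   80. ] tilt -0.41 F disp [-1.2 -0.3  7.7] tq [-0.14  0.26 -0.03] w 59.1
```

jog_arm:
  rows:
    - [[0.4, 0, 0, -1, 0, 0.2, 0], [0.4, 0, 0, -2, 0, 0.4, 0], [0.4, -0.5, 0, -2, 0, 0.4, 0], [0.4, -1, 0, -2, 0, 0.4, 0], [0.4, -1, 0, -2, 0, 0.4, 0], [0.4, -1, 0, -2, 0, 0.4, 0]]

```text
time_s: 15.7
ee_pos: [508.7, -145.9, 65.3]
tool_rot: [0.658, 0.753, 0.005, -0.004]
force: [3.5, -2.7, -2.0]
gripper_width: 59.7
grasp_force: 30.0
```

```bash
python3 - <<'E'
from plan import *
state()
E
```

```text
t 15.7 hub end xyz [ -0.8 125.1  83.3] cradle end [   1.7 -124.9   79.9] tilt -0.78 F disp [ 3.1 -3.1 -2. ] tq [-0.85 -0.86 -0.3 ] w 59.7
```

jog_arm:
  rows:
    - [[0.4, 0, 0, 0, 0, -0.4, 0], [0.4, 0, 0, 0.4, 0, -0.9, 0], [0.4, 0, 0, 0.8, 0, -0.9, 0], [0.4, -0.5, 0, 0.8, 0, -0.9, 0], [0.4, -0.5, 0, 0.8, 0, -0.9, 0]]

```text
time_s: 16.2
ee_pos: [509.0, -146.2, 64.9]
tool_rot: [0.657, 0.754, 0.0, 0.002]
force: [3.4, -2.7, 2.9]
gripper_width: 59.7
grasp_force: 30.0
```

```bash
python3 - <<'E'
from plan import *
state()
s=cams.get_image('scene');t=cams.get_image('top')
f=lambda i,x,y,ww,h,k:cv2.resize(i[y:y+h,x:x+ww],None,fx=k,fy=k,interpolation=cv2.INTER_CUBIC)
cv2.imwrite('pics/s8.png',s);cv2.imwrite('pics/t8.png',t)
# cup shift in the top view vs start: blue mask centroid
for n,box in(('top',(290,195,20,35)),('scene',(300,175,30,30))):
  for i in(cv2.imread(f'pics/{n}0.png'),{'top':t,'scene':s}[n]):
    x,y,w,h=box;H=cv2.cvtColor(i,cv2.COLOR_BGR2HSV)[y:y+h,x:x+w];m=cv2.inRange(H,(105,120,40),(125,255,255));p=np.argwhere(m);print(n,len(p),p.mean(0)[::-1]+[x,y],p.min(0),p.max(0))
d=lambda n,y:proj(n,[D+ey*y+ez*83.5])[0]
print('px/mm',(d('top',120)-d('top',110))/10,(d('scene',120)-d('scene',110))/10)
E
```

```text
t 16.2 hub end xyz [ -0.7 125.1  80.9] cradle end [   2.  -124.9   81.6] tilt 0.16 F disp [ 3.1 -3.1  2.9] tq [-0.62 -0.94 -0.09] w 59.7
top 35 [299.6        210.31428571] [10  8] [20 11]
top 38 [298.10526316 210.55263158] [11  6] [20 10]
scene 79 [315.72151899 190.36708861] [10 10] [22 20]
scene 68 [315.44117647 191.14705882] [11 10] [23 19]
px/mm [-0.25515499  0.02955948] [-0.19123086  0.11919973]
```

The cup has moved back about 5.9 mm in the top view, and the roll is level with the cradle end on the plate. I'll take off the side load and open.

jog_arm:
  rows:
    - [[0.4, 0, 0.8, 0, 0, 0, 0], [0.4, 0, 1.3, 0, 0, 0, 0], [0.4, 0, 1.3, 0, 0, 0, 0], [0.75, 0, 1.3, 0, 0, 0, 0], [0.85, 0, 1.3, 0, 0, 0, 0], [1, 0, 1.3, 0, 0, 0, 0], [1, 0, 1.3, 0, 0, 0, 0], [1, 0, 1.3, 0, 0, 0, 0], [1, 0, 1.3, 0, 0, 0, 0], [1, 0, 1.3, 0, 0, 0, 0]]

```text
time_s: 17.3
ee_pos: [509.2, -146.2, 64.2]
tool_rot: [0.658, 0.753, -0.0, 0.001]
force: [0.4, -0.3, -0.4]
gripper_width: 86.9
grasp_force: 0.0
```

```bash
python3 - <<'E'
from plan import *
state();o=env.get_obs();print(o['grasp_force'],o['ee_pos'],R.from_quat(o['tool_rot']).as_matrix().round(3),o['q'].round(2))
E
```

```text
t 17.3 hub end xyz [ -0.3 125.   80.4] cradle end [   2.2 -125.    80.9] tilt 0.11 F disp [ 0.3 -0.4 -0.4] tq [ 0.02 -0.13  0.01] w 86.9
0.0 [ 509.21835591 -146.19046789   64.22316985] [[-0.135  0.991  0.001]
 [ 0.991  0.135 -0.002]
 [-0.002  0.001 -1.   ]] [ 0.66  0.5  -0.58  2.    0.4   0.75 -0.03]
```

jog_arm:
  rows:
    - [[1, 0, 0, -8, 0, 0, 0], [1, 0, 0, -25, 0, 0, 0], [1, 0, 0, -55, 0, 0, 0], [1, 0, 0, -95, 0, 0, 0], [1, 0, 0, -140, 0, 0, 0], [1, -20, 0, -185, 0, 0, 0], [1, -40, 0, -230, 0, 0, 0], [1, -60, 0, -265, 0, 0, 0], [1, -65, 0, -276, 0, 0, 0], [1, -65, 0, -276, 0, 0, 0], [1, -65, 0, -276, 0, 0, 0], [1, -65, 0, -276, 0, 0, 0]]

```text
time_s: 18.5
ee_pos: [516.8, -208.8, 338.6]
tool_rot: [0.657, 0.754, -0.001, -0.001]
force: [0.5, -0.3, 0.6]
gripper_width: 87.1
grasp_force: 0.0
```

```bash
python3 - <<'E'
from plan import *
o=env.get_obs();print(o['time_s'],o['ee_pos'],o['tool_rot'])
im=cams.get_image('wrist');cv2.imwrite('pics/w9.png',im);cal=cams.calibration('wrist');np.savez('w9.npz',**cal)
s=cams.get_image('scene');t=cams.get_image('top');cv2.imwrite('pics/s9.png',s);cv2.imwrite('pics/t9.png',t)
f=lambda i,x,y,ww,h,k:cv2.resize(i[y:y+h,x:x+ww],None,fx=k,fy=k,interpolation=cv2.INTER_CUBIC)
A=f(im,175,0,180,250,2.4); B=f(s,290,125,110,75,3.3)[:247,:363];C=f(t,280,170,110,75,3.3)[:247,:363]
c=np.zeros((600,800,3),np.uint8);c[:600,:432]=A[:600,:432];c[:B.shape[0],437:437+B.shape[1]]=B;c[300:300+C.shape[0],437:437+C.shape[1]]=C
cv2.imwrite('pics/c9.png',c)
E
```

```text
18.5 [ 516.82533709 -208.79332669  338.55856884] [ 6.57004617e-01  7.53885836e-01 -7.93224817e-04 -6.70677475e-04]
```

View pics/c9.png

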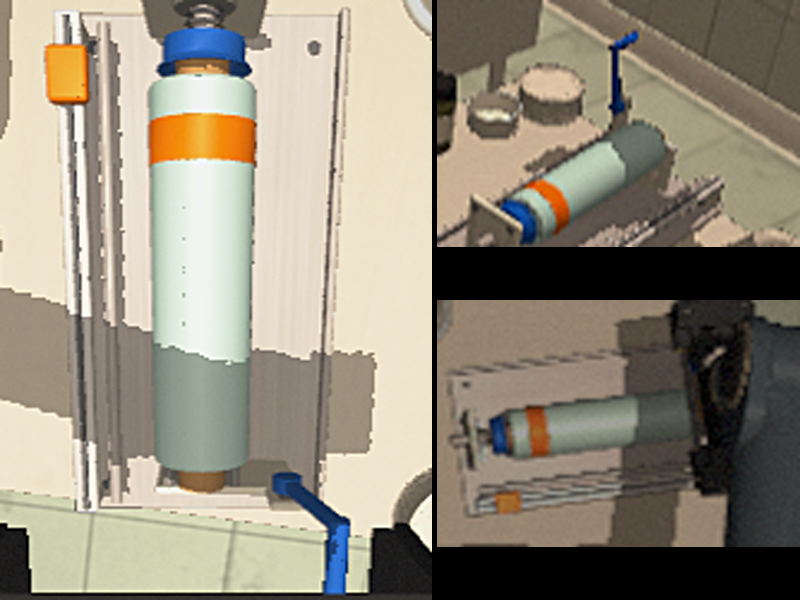

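c9: the roll sits in the cup, with its core in the V against the thrust plate. The keeper is still open, with its thumb bar from (344,525) to (337,590). Next I'll sweep the keeper with closed fingers.

```bash
cat > kp.py <<'E'
from plan import *
D=np.array([509.4,-148,0]);yaw=.135
ex=np.array([np.cos(yaw),np.sin(yaw),0]);ey=np.array([-np.sin(yaw),np.cos(yaw),0])
def rel(*P):
    o=env.get_obs();M=R.from_quat(o['tool_rot']).as_matrix();d=o['ee_pos']-D;f=o['force']
    print('t',o['time_s'],'tcp disp',np.round([d@ex,d@ey,d[2]],1),'F',np.round([f@ex,f@ey,f[2]],1),'w',o['gripper_width'])
    for p in P:print(p,(M.T@(D+ex*p[0]+ey*p[1]+ez*p[2]-o['ee_pos'])).round(1))
E
python3 - <<'E'
from kp import *
rel((118,-150,260),(118,-150,140))
cal=dict(np.load('w9.npz'));cams.calibration=lambda m:cal
for a in(1.8,1.9,2.0):
  print(a,proj('w',[D+ex*(52-74*np.cos(a))+ey*y+ez*(101+74*np.sin(a)) for y in(-116,-160)]).round(1).tolist())
E
```

```text
t 18.65 tcp disp [ -0.5 -61.8 339.2] F [0.1 0.2 1. ] w 86.91062134399007
(118, -150, 260) [-88.3 118.4  79.1]
(118, -150, 140) [-88.2 118.5 199.1]
1.8 [[313.9, 219.3], [311.9, 251.8]]
1.9 [[319.3, 218.7], [317.2, 251.1]]
2.0 [[324.4, 217.9], [322.2, 250.1]]
```

jog_arm:
  rows:
    - [[0.7, -15, 20, 5, 0, 0, 0], [0.4, -35, 50, 20, 0, 0, 0], [0.1, -55, 80, 40, 0, 0, 0], [0, -75, 105, 60, 0, 0, 0], [0, -88, 118.5, 80, 0, 0, 0], [0, -88, 118.5, 100, 0, 0, 0], [0, -88, 118.5, 130, 0, 0, 0], [0, -88, 118.5, 165, 0, 0, 0], [0, -88, 118.5, 190, 0, 0, 0], [0, -88, 118.5, 199, 0, 0, 0], [0, -88, 118.5, 199, 0, 0, 0], [0, -88, 118.5, 199, 0, 0, 0]]

```text
time_s: 19.85
ee_pos: [648.2, -281.6, 142.9]
tool_rot: [0.658, 0.753, 0.0, 0.002]
force: [0.2, 0.1, 0.5]
gripper_width: 2.5
grasp_force: 0.0
```

```bash
python3 - <<'E'
from kp import *
rel((60,-150,140),(12,-150,138))
E
```

```text
t 19.85 tcp disp [ 119.5 -151.1  142.9] F [0.2 0.  0.5] w 2.4960483044759574
(60, -150, 140) [  1.1 -59.5   2.7]
(12, -150, 138) [   1.1 -107.5    4.6]
```

jog_arm:
  rows:
    - [[0, 1, -8, 3, 0, 0, 0], [0, 1, -18, 3, 0, 0, 0], [0, 1, -28, 3, 0, 0, 0], [0, 1, -38, 3, 0, 0, 0], [0, 1, -48, 3, 0, 0, 0], [0, 1, -58, 3, 0, 0, 0], [0, 1, -68, 3, 0, 0, 0], [0, 1, -78, 4, 0, 0, 0], [0, 1, -86, 4, 0, 0, 0], [0, 1, -94, 4, 0, 0, 0], [0, 1, -101, 4, 0, 0, 0], [0, 1, -107, 4, 0, 0, 0], [0, 1, -107, 4, 0, 0, 0], [0, 1, -107, 4, 0, 0, 0]]

```text
time_s: 21.25
ee_pos: [540.5, -295.4, 137.6]
tool_rot: [0.658, 0.753, -0.001, 0.001]
force: [0.3, 0.7, 1.5]
gripper_width: 0.8
grasp_force: 0.0
```

```bash
python3 - <<'E'
from kp import *
t=cams.get_image('top');s=cams.get_image('scene');cv2.imwrite('pics/t10.png',t);cv2.imwrite('pics/s10.png',s)
rel((40,-150,140),(40,-150,175),(-14,-150,175),(-16,-150,155),(-18,-150,120),(-20,-150,106))
# blue pixels near keeper in scene vs predicted bar positions per angle
H=cv2.cvtColor(s,cv2.COLOR_BGR2HSV);m=cv2.inRange(H,(105,120,40),(125,255,255));m[:,:325]=0;n,l,st,c=cv2.connectedComponentsWithStats(m);print(st[1:],c[1:])
for a in(.4,.6,.8,1.,1.2):
  print(a,proj('scene',[D+ex*(52-74*np.cos(a))+ey*y+ez*(101+74*np.sin(a)) for y in(-116,-160)]).round(1).tolist())
E
```

```text
t 21.35 tcp disp [  11.3 -150.3  137.6] F [ 0.3  0.7 -1.2] w 0.6844342262271523
(40, -150, 140) [ 0.3 28.7 -2.4]
(40, -150, 175) [  0.2  28.7 -37.4]
(-14, -150, 175) [  0.2 -25.3 -37.4]
(-16, -150, 155) [  0.3 -27.3 -17.4]
(-18, -150, 120) [  0.4 -29.3  17.6]
(-20, -150, 106) [  0.4 -31.3  31.6]
[[342 148  24  12  52]] [[353.61538462 153.40384615]]
0.4 [[360.2, 157.9], [367.1, 153.6]]
0.6 [[359.3, 154.2], [366.3, 149.9]]
0.8 [[357.8, 150.6], [364.8, 146.4]]
1.0 [[355.7, 147.2], [362.7, 143.1]]
1.2 [[353.1, 144.3], [360.2, 140.1]]
```

The keeper is at about 0.6 rad (bar end near (366,149) in the scene picture, matching the prediction). Next I go up, over, and press down.

jog_arm:
  rows:
    - [[0, 0, 10, -3, 0, 0, 0], [0, 0, 12, -20, 0, 0, 0], [0, 0, 5, -37, 0, 0, 0], [0, 0, -12, -37, 0, 0, 0], [0, 0, -26, -37, 0, 0, 0], [0, 0, -27, -30, 0, 0, 0], [0, 0, -27, -22, 0, 0, 0], [0, 0, -27, -15, 0, 0, 0], [0, 0, -27, -8, 0, 0, 0], [0, 0, -28, -1, 0, 0, 0], [0, 0, -29, 6, 0, 0, 0], [0, 0, -29, 13, 0, 0, 0], [0, 0, -30, 19, 0, 0, 0], [0, 0, -30, 24, 0, 0, 0], [0, 0, -31, 28, 0, 0, 0], [0, 0, -31, 30, 0, 0, 0], [0, 0, -31, 32, 0, 0, 0], [0, 0, -31, 32, 0, 0, 0], [0, 0, -31, 32, 0, 0, 0]]

```text
time_s: 23.25
ee_pos: [510.3, -299.4, 106.6]
tool_rot: [0.657, 0.753, -0.001, 0.001]
force: [-5.8, 0.1, 8.8]
gripper_width: 0.6
grasp_force: 4.4
```

```bash
python3 - <<'E'
from kp import *
rel()
E
```

```text
t 23.25 tcp disp [ -19.5 -150.1  106.6] F [-5.7  0.9  8.8] w 0.5874694649858887
```

The press met a firm stop at z 106.6 (shut should be 107). Next I back off and check.

jog_arm:
  rows:
    - [[0, 0, 0, -5, 0, 0, 0], [0, 0, 0, -20, 0, 0, 0], [0, 0, 0, -50, 0, 0, 0], [0, 0, 0, -90, 0, 0, 0], [0, 0, 0, -135, 0, 0, 0], [0, -30, 0, -180, 0, 0, 0], [0, -70, 0, -220, 0, 0, 0], [0, -70, 0, -230, 0, 0, 0], [0, -70, 0, -230, 0, 0, 0], [0, -70, 0, -230, 0, 0, 0]]

```text
time_s: 24.25
ee_pos: [520.1, -366.9, 335.6]
tool_rot: [0.657, 0.754, 0.0, 0.001]
force: [-0.4, 0.0, -1.1]
gripper_width: 0.4
grasp_force: 0.0
```

```bash
python3 - <<'E'
from kp import *
rel()
o=env.get_obs();w=cams.get_image('wrist');s=cams.get_image('scene');t=cams.get_image('top')
for n,i,x0 in(('scene',s,325),('wrist',w,0),('top',t,330)):
  H=cv2.cvtColor(i,cv2.COLOR_BGR2HSV);m=cv2.inRange(H,(105,120,40),(125,255,255));m[:,:x0]=0;k,l,st,c=cv2.connectedComponentsWithStats(m);print(n,st[1:][st[1:,4]>8].tolist())
  for a in(0,.1,.2):
    print(a,proj(n,[D+ex*(52-74*np.cos(a))+ey*y+ez*(101+74*np.sin(a)) for y in(-116,-160)]).round(1).tolist())
b=cv2.imread('pics/top0.png');d=cv2.absdiff(t,b).max(2);print('diff near jars',(d[140:168,295:385]>40).sum(),'tongs',(d[180:275,115:150]>40).sum())
E
```

```text
t 24.25 tcp disp [ -18.9 -218.3  335.6] F [-0.4  0.1 -1.1] w 0.3515327002822618
scene [[342, 155, 10, 6, 23], [355, 161, 12, 6, 27]]
0 [[360.0, 164.9], [366.9, 160.5]]
0.1 [[360.3, 163.2], [367.2, 158.8]]
0.2 [[360.4, 161.5], [367.3, 157.1]]
wrist [[252, 83, 67, 36, 649]]
0 [[255.6, 88.2], [255.6, 122.7]]
0.1 [[255.9, 87.7], [255.8, 122.9]]
0.2 [[256.7, 87.2], [256.6, 123.1]]
top [[357, 188, 14, 22, 68]]
0 [[360.7, 208.6], [372.0, 207.2]]
0.1 [[361.1, 208.4], [372.4, 207.0]]
0.2 [[361.5, 208.0], [372.9, 206.6]]
diff near jars 2 tongs 0
```

```bash
python3 - <<'E'
from plant import env
print(env.finish_job())
E
```

```text
the job is handed in; nothing more can be done
None
```

I handed the job in at about 24 s of the 54 s; no verdict came back. By camera and force readings, the roll is home between hub and cradle with the cup about 6 mm back. The keeper is shut, and the top picture shows the tongs and the jar, tin and ramekin area unchanged.

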